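# Put the polished specimen mounts into their dishes by size

### The arm

A 6-joint arm with a two-finger parallel gripper is mounted at the origin on the work surface. World frame = base frame: x ahead of the robot, y to its left, z up, the work surface at z = 0. Lengths are in m, angles in rad, forces in N, time in s.
With the tool pointing down it reaches from about 0.35 to 0.975 m from the base axis. Payload 4.9 kg.
Tool frame: the origin (TCP) lies at the very end of the fingers, on their centre line; the grasp point (between the pads) lies 19 mm behind it (ctrl.pinch_z is the distance from the TCP to the grasp point, in m); z points along the fingers, y is the direction in which the jaws open and shut (so a half turn about z gives the same grasp; the last joint's range is limited). The gripper opens to 85 mm and grips with 20 to 120 N. Pads are 22 mm wide; open, the fingers measure 114 mm over their backs; the gripper's body (76 mm by 85 mm) begins 54 mm behind the grasp point. The pads swing forward as they close: fully open they stand 13 mm farther back than shut.
Start: joints at [1.079, 0.053, 1.613, -0, 1.476, -0.119], TCP at [0.228, 0.582, 0.231] pointing down, gripper open.
Joint ranges: [-3.01, 3.01], [-1.01, 2.22], [0.06, 2.58], [-1.02, 4.17], [0.09, 2.62], [-3.14, 3.14]. Speed limits (rad/s): [2.57, 2.57, 3.14, 3.14, 3.14, 3.14].

### API

Orientations are given as a rotation vector (axis times angle).
In Python, from station import ctrl gives the robot as it stands.
- The arm moves only by the tool carry_out, never from a script. Its argument "series" is a list of rows, each a list of 7 numbers: the shift along the world's x, y, z each as a share of 0.025 m, from -1 to 1, then the turn, a rotation vector about the world's x, y, z each as a share of 0.1 rad, from -1 to 1, then the opening, from 0 (shut) to 1 (fully open). A call has 1 to 12 rows; each row shifts and turns the commanded pose from where the row before left it; what a row does not reach is not made up. A row lasts 1/10 s, in which the tool goes at most 50 mm and 8.59 degrees, less where a joint would pass 70% of its speed; a pose out of reach is approached as far as the arm can. A call with a number of a shift or a turn outside -1 to 1 is refused whole. A call with a gripper value outside its range is refused whole. The fingers move at their own pace and stop on an object; "grip_force" is the grip in N (left out, the last holds). Time passes only in rows, so rows that do not move let the fingers close. It gives the time, the measured TCP pose, the force and the opening at its end, in the units of the state.
- ctrl.get_obs(): the state, without advancing time (a new reading comes with each control period).
- ctrl.get_image(name): name is "side" or "top" or "wrist"; returns a dict with "frame" (420x560x3 uint8, blue, green, red), "fx", "fy", "cx", "cy" (pixels), "R" (3x3) and "t" (3): a world point X has camera coordinates R X + t; the wrist camera has in their place "hand_eye" (4x4, takes a point from camera to tool coordinates, whose origin is the TCP and whose axes are the flange's). Camera axes: x right, y down, z forward; pixel columns grow to the right and rows downward; lengths in m; the calibration is good to about 2 mm. A picture is of the moment at which its call begins: read the wrist's pose just before it. There is no depth.
- ctrl.finish_job(): hands the job in, once; it reports no verdict.
Trained networks look in a picture, given as the dict that the camera call returned (one of the last four; its "shot" number tells which), for a name from the list of things; names that differ only in an ending like _2 or _b are one class to them, and where a whole thing is asked for, a point or a joint stands for the part that bears it (a point fixed in the world has none). Each returns a list of dicts, best first, with "p" (0 to 1); they miss things now and then, are a little off and sometimes report something else, mostly with a low value. They report only what shows in the picture. A call takes as long as a camera call. They do not tell look-alikes from the thing itself.
- ctrl.trace(picture, name): "mask" (420x560 bool, what is visible of it) and "rect" ([left, top, width, height] as shares, 0 to 1, of the picture: columns of its width, rows of its height, round what is visible of it).
- ctrl.mark_of(picture, name): "position" ([column, row] as shares, 0 to 1, of the picture: columns of its width, rows of its height: a listed point, or the origin of a listed thing).
The state is a dict: "t": time; "q": joint angles; "dq": joint speeds; "effort": joint torques, N m; "tool_pos": TCP position; "tool_rot": TCP orientation; "contact_force": force on the tool from outside, world axes, zero at the start; "wrist_torque": the same for the moment, N m; "opening": finger opening in m.
Only numpy, scipy, OpenCV 4.12 (cv2) and the standard library are available. Lean on these libraries where they do the work, as an engineer would, in place of code of your own. Each camera call takes 0.05 s, during which the arm holds its last target.

### The job

Pick out the four round black specimen mounts and set each one down gently, polished steel face up, in the white dish of its own size: the smallest mount in the smallest dish, and so on up to the largest in the largest, each lying flat on the floor of its dish. Do not drop the mounts, and leave the bare steel hexagonal and square blocks where they are.

Things in the scene. Friction and masses are not known exactly. Their poses are not given: they have to be found in the camera images.
- mount_25: The smallest of four round specimen mounts: an upright black resin cylinder 25 mm in diameter and 30 mm tall, loose, with a small bright steel section showing in its flat polished top face. Origin: centre of its underside; z up along its axis. Yaw has no meaning.
- mount_36: The second smallest of four round specimen mounts: an upright black resin cylinder 36 mm in diameter and 30 mm tall, loose, with a small bright steel section showing in its flat polished top face. Origin: centre of its underside; z up along its axis. Yaw has no meaning.
- mount_48: The second largest of four round specimen mounts: an upright black resin cylinder 48 mm in diameter and 30 mm tall, loose, with a small bright steel section showing in its flat polished top face. Origin: centre of its underside; z up along its axis. Yaw has no meaning.
- mount_60: The largest of four round specimen mounts: an upright black resin cylinder 60 mm in diameter and 30 mm tall, loose, with a small bright steel section showing in its flat polished top face. Origin: centre of its underside; z up along its axis. Yaw has no meaning.
- dish_25: The smallest of four round white plastic dishes, for the 25 mm mount: inner diameter 41 mm, outer 47 mm, flat floor 3 mm above the bench, rim top 8 mm above the bench; fixed to the bench and empty at the start. Origin: centre of its underside, on the bench; z up.
- dish_36: The second smallest of four round white plastic dishes, for the 36 mm mount: inner diameter 52 mm, outer 58 mm, flat floor 3 mm above the bench, rim top 8 mm above the bench; fixed to the bench and empty at the start. Origin: centre of its underside, on the bench; z up.
- dish_48: The second largest of four round white plastic dishes, for the 48 mm mount: inner diameter 64 mm, outer 70 mm, flat floor 3 mm above the bench, rim top 8 mm above the bench; fixed to the bench and empty at the start. Origin: centre of its underside, on the bench; z up.
- dish_60: The largest of four round white plastic dishes, for the 60 mm mount: inner diameter 76 mm, outer 82 mm, flat floor 3 mm above the bench, rim top 8 mm above the bench; fixed to the bench and empty at the start. Origin: centre of its underside, on the bench; z up.
- hex_block: A bare steel hexagonal block, 41 mm across flats, 22 mm tall, loose, among the mounts; not to be moved. Origin: centre of its underside; z up.
- square_block: A bare steel square hardness reference block, 55 x 55 mm and 14 mm thick, loose, among the dishes; not to be moved. Origin: centre of its underside; z up.
There are look-alikes about, which are no part of the job. What is shaped like the mount_48 but brown or orange is not meant.

How it is judged:
By the outcome, as a careful person would: the job done as asked, in the order asked, and still so for the second after the job is handed in, with the robot touching nothing.
It also fails if it takes over 122 s, if anything falls off the work surface, if the arm or the gripper's body presses on something with over 40 N, if the wrist force passes 120 N, or if a joint passes its speed limit or range.

## Working session

There is one attempt and no reset: what is moved stays moved. The work goes in short steps, Python scripts to look and compute and a tool call to move; the robot and the scene stay as the last step left them, time stands still between calls to the robot, and variables do not carry over. Pictures are saved under pics/ and viewed, and the job is handed in when it is done.

Besides the shell and the picture viewer there is one more tool, called in YAML: its name, and indented under it one key for each argument. carry_out: Moves the arm, as the interface text tells. Shift numbers are shares of 0.025 m and turn numbers shares of 0.1 rad, none past 1 either way. Its arguments: {"type":"object","properties":{"series":{"type":"array"},"grip_force":{"type":"number"}},"required":["series"]}

```bash
ls; mkdir -p pics
python3 - <<'E'
from station import ctrl
import cv2
print(ctrl.get_obs(), ctrl.pinch_z)
for n in ["top","side","wrist"]:
    p=ctrl.get_image(n); cv2.imwrite(f"pics/{n}0.png",p["frame"])
    print(n,{k:v for k,v in p.items() if k!="frame"})
E
```

```text
pics
{'t': 0.0, 'q': array([ 1.07900484e+00,  5.33537972e-02,  1.61427955e+00, -1.92901154e-06,
        1.47598855e+00, -1.18980087e-01]), 'dq': array([ 9.77609517e-04,  1.46236471e-04,  5.20023593e-04,  5.30827935e-06,
       -1.41102781e-03,  1.12873782e-03]), 'effort': array([-7.13209429e-04, -3.93686378e+01, -3.70172954e+01, -1.87835817e-04,
        7.12881127e-03, -3.56204896e-05]), 'tool_pos': array([0.22734364, 0.58152656, 0.23007354]), 'tool_rot': array([-5.82111992e-01, -3.08657078e+00,  3.04035621e-03]), 'contact_force': array([ 0.20301598, -0.16290042, -0.26422487]), 'wrist_torque': array([-0.00409642, -0.03816025, -0.03131431]), 'opening': 0.08524670086099734} 0.0187
top {'fx': 421.6362330101599, 'fy': 421.6362330101599, 'cx': 278.931369395464, 'cy': 212.39736314458028, 'R': array([[-0.0010047 , -0.99990923, -0.01343603],
       [-0.98987564,  0.00290147, -0.14190772],
       [ 0.14193382,  0.01315743, -0.9897887 ]]), 't': array([0.00756767, 0.52072035, 1.17354971]), 'shot': 1}
side {'fx': 469.1110640252436, 'fy': 469.1110640252436, 'cx': 283.37870988416034, 'cy': 213.09584212424795, 'R': array([[ 0.8037681 , -0.59490846,  0.00638544],
       [-0.34115329, -0.46966483, -0.81426616],
       [ 0.48741284,  0.65230275, -0.58045658]]), 't': array([-0.40192968,  0.21052734,  0.92318197]), 'shot': 2}
wrist {'fx': 298.89992718538707, 'fy': 298.89992718538707, 'cx': 277.0292378163428, 'cy': 213.4965794373363, 'hand_eye': array([[-1.12319975e-03, -9.49730862e-01, -3.13065534e-01,
         8.00126149e-02],
       [ 9.99999179e-01, -1.25979967e-03,  2.34046211e-04,
        -1.27011274e-03],
       [-6.16680767e-04, -3.13065014e-01,  9.49731497e-01,
        -1.42595369e-01],
       [ 0.00000000e+00,  0.00000000e+00,  0.00000000e+00,
         1.00000000e+00]]), 'shot': 3}
```

View pics/top0.png

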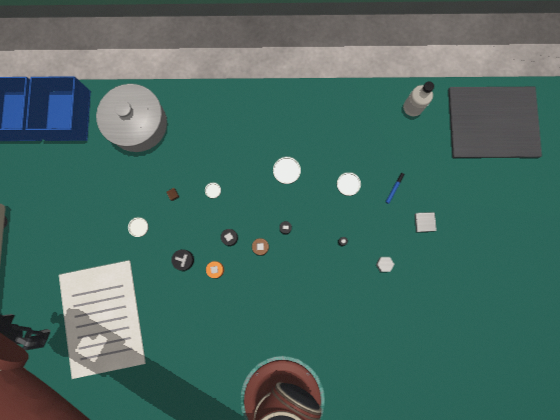

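View pics/side0.png

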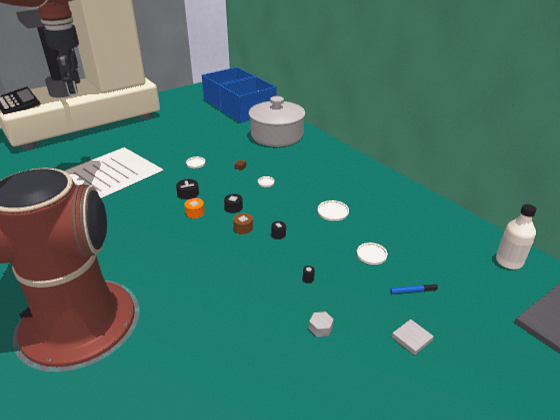

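View pics/wrist0.png

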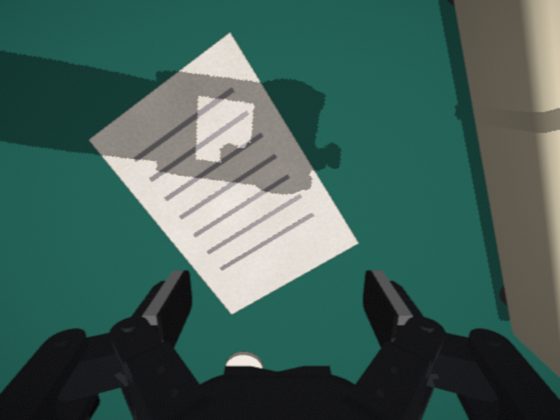

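```bash
cat > h.py <<'E'
from station import ctrl
import numpy as np, cv2
from scipy.spatial.transform import Rotation as Ro
def cam(p,obs=None):
    if "R" in p: return np.array(p["R"]),np.array(p["t"])
    T=np.eye(4);T[:3,:3]=Ro.from_rotvec(obs["tool_rot"]).as_matrix();T[:3,3]=obs["tool_pos"]
    M=np.linalg.inv(T@p["hand_eye"]);return M[:3,:3],M[:3,3]
def back(p,uv,z,obs=None):
    R,t=cam(p,obs)
    d=R.T@np.array([(uv[0]-p["cx"])/p["fx"],(uv[1]-p["cy"])/p["fy"],1]);c=-R.T@t
    return c+d*(z-c[2])/d[2]
def proj(p,X,obs=None):
    R,t=cam(p,obs);c=np.asarray(X)@R.T+t
    return np.stack([c[...,0]/c[...,2]*p["fx"]+p["cx"],c[...,1]/c[...,2]*p["fy"]+p["cy"]],-1)
E
cat > a.py <<'E'
from h import *
P={n:ctrl.get_image(n) for n in("top","side")}
for k in [25,36,48,60]:
  for o in("mount","dish"):
    for n,p in P.items():
      nm=f"{o}_{k}"
      for r in ctrl.trace(p,nm)[:3]:
        if r["p"]<.2: continue
        m=r["mask"].astype(np.uint8)
        (c,wh,a)=cv2.minAreaRect(cv2.findNonZero(m))
        X=back(p,(c[0],c[1]),.004 if o=="dish" else .015)
        print(nm,n,"%.2f"%r["p"],np.round(c),np.round(wh,1),"area",m.sum(),X.round(4))
      print('   mark',[(round(r["p"],2),(np.array(r["position"])*[560,420]).round(1),back(p,np.array(r["position"])*[560,420],0).round(3)) for r in ctrl.mark_of(p,nm)[:3]])
E
python3 a.py
```

```text
mount_25 top 0.90 [182. 260.] [19. 22.] area 359 [0.3873 0.2869 0.015 ]
mount_25 top 0.79 [228. 237.] [16.3 15.6] area 223 [0.4514 0.1541 0.015 ]
mount_25 top 0.76 [260. 246.] [16. 15.] area 222 [0.4259 0.0632 0.015 ]
   mark [(0.94, array([186.4, 262.6]), array([0.379, 0.277, 0.   ])), (0.63, array([261.8, 246.8]), array([0.424, 0.057, 0.   ])), (0.59, array([227.7, 235.6]), array([0.457, 0.158, 0.   ]))]
mount_25 side 0.91 [195. 208.] [19.2 18.6] area 322 [0.3558 0.191  0.015 ]
mount_25 side 0.89 [186. 189.] [20. 23.] area 411 [0.3811 0.2862 0.015 ]
mount_25 side 0.75 [278. 230.] [18. 14.] area 248 [ 0.4757 -0.0107  0.015 ]
   mark [(0.88, array([199.9, 209.9]), array([0.372, 0.196, 0.   ])), (0.88, array([244.6, 229.2]), array([0.422, 0.057, 0.   ])), (0.71, array([185.9, 192.5]), array([0.381, 0.293, 0.   ]))]
dish_25 top 0.88 [286. 170.] [28. 26.] area 635 [ 0.6536 -0.0143  0.004 ]
dish_25 top 0.74 [212. 190.] [13. 13.] area 166 [0.595  0.2049 0.004 ]
dish_25 top 0.58 [138. 227.] [18. 19.] area 314 [0.4832 0.4243 0.004 ]
   mark [(0.98, array([350.2, 184.2]), array([ 0.61 , -0.2
[... 4835 characters left out ...]
2049 0.004 ]
dish_60 top 0.58 [138. 227.] [18. 19.] area 314 [0.4832 0.4243 0.004 ]
   mark [(0.98, array([350.2, 184.2]), array([ 0.61 , -0.206,  0.   ])), (0.86, array([137.4, 224.6]), array([0.491, 0.426, 0.   ])), (0.68, array([286.8, 171.7]), array([ 0.649, -0.017,  0.   ]))]
dish_60 side 0.82 [333. 210.] [19. 30.] area 512 [ 0.6496 -0.0161  0.004 ]
dish_60 side 0.70 [195. 162.] [11.2 18.7] area 178 [0.4792 0.4223 0.004 ]
dish_60 side 0.69 [266. 182.] [11. 15.] area 153 [0.5889 0.2061 0.004 ]
   mark [(0.92, array([333.3, 210.6]), array([ 0.654, -0.013,  0.   ])), (0.68, array([369.7, 255.7]), array([ 0.602, -0.199,  0.   ])), (0.67, array([266.6, 180.9]), array([0.597, 0.212, 0.   ]))]
```

carry_out:
  series:
    - [0.55, -0.96, 0.15, 0, 0, -0.4, 1]
    - [0.55, -0.96, 0.15, 0, 0, -0.4, 1]
    - [0.55, -0.96, 0.15, 0, 0, -0.4, 1]
    - [0.55, -0.96, 0.15, 0, 0, -0.4, 1]
    - [0.55, -0.96, 0.15, 0, 0, -0.4, 1]
    - [0.55, -0.96, 0.15, 0, 0, -0.4, 1]
    - [0.55, -0.96, 0.15, 0, 0, -0.4, 1]
    - [0.55, -0.96, 0.15, 0, 0, -0.4, 1]
    - [0.55, -0.96, 0.15, 0, 0, -0.4, 1]
    - [0.55, -0.96, 0.15, 0, 0, -0.4, 1]

```text
t: 2.85
tool_pos: [0.3655, 0.3411, 0.2691]
tool_rot: [1.186, 2.909, 0.001]
contact_force: [0.1, 0.5, -0.1]
opening: 0.0856
```

carry_out:
  series:
    - [0.55, -0.96, 0.15, 0, 0, 0, 1]
    - [0.55, -0.96, 0.15, 0, 0, 0, 1]
    - [0.55, -0.96, 0.15, 0, 0, 0, 1]
    - [0.55, -0.96, 0.15, 0, 0, 0, 1]
    - [0.55, -0.96, 0.15, 0, 0, 0, 1]
    - [0.55, -0.96, 0.15, 0, 0, 0, 1]
    - [0.55, -0.96, 0.15, 0, 0, 0, 1]
    - [0.55, -0.96, 0.15, 0, 0, 0, 1]
    - [0.55, -0.96, 0.15, 0, 0, 0, 1]
    - [0.55, -0.96, 0.15, 0, 0, 0, 1]
    - [0, 0, 0, 0, 0, 0, 1]
    - [0, 0, 0, 0, 0, 0, 1]

```text
t: 4.05
tool_pos: [0.5026, 0.1019, 0.3063]
tool_rot: [-1.185, -2.909, -0.0]
contact_force: [-0.5, -1.0, -0.2]
opening: 0.085
```

```bash
cat > w.py <<'E'
from h import *
import sys,pickle
o=ctrl.get_obs(); p=ctrl.get_image("wrist")
f=p["frame"].copy()
print("t",o["t"],o["tool_pos"].round(4),o["tool_rot"].round(4),o["contact_force"].round(1),round(o["opening"],4),o["q"].round(2))
pickle.dump((o,p),open(f"pics/{sys.argv[1]}.pkl","wb"))
cv2.imwrite(f"pics/{sys.argv[1]}.png",f)
E
python3 w.py w1
```

```text
t 4.05 [0.5026 0.1019 0.3063] [-1.1854e+00 -2.9089e+00 -5.0000e-04] [-0.5 -1.  -0.2] 0.085 [ 0.05 -0.25  1.77  0.    1.62 -0.74]
```

View pics/w1.png

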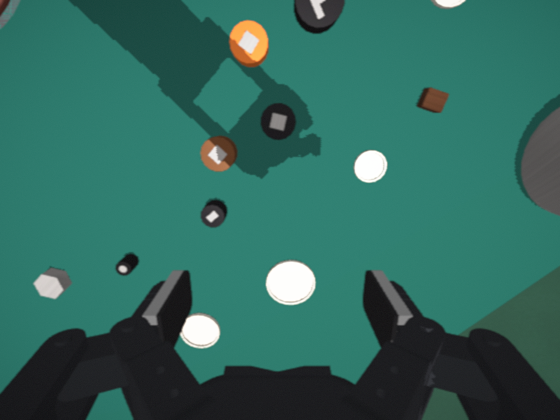

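```bash
cat > fit.py <<'E'
from h import *
from scipy.optimize import least_squares
a=np.linspace(0,2*np.pi,64)
def sil(p,o,xy,r,zs):
    X=np.concatenate([np.c_[xy[0]+r*np.cos(a),xy[1]+r*np.sin(a),np.full(64,z)] for z in zs]); return proj(p,X,o)
def fit(p,o,mask,r0,zs,xy0):
    ys,xs=np.nonzero(mask); b=np.array([xs.min()-.0,xs.max()+1.,ys.min(),ys.max()+1.])-.5
    # centroid/area based: hull moments
    M=cv2.moments(mask.astype(np.uint8),True); tgt=np.array([M["m10"]/M["m00"],M["m01"]/M["m00"],np.sqrt(M["m00"])])
    def f(v):
        h=cv2.convexHull(sil(p,o,v[:2],v[2],zs).astype(np.float32)); m=cv2.moments(h)
        return np.array([m["m10"]/m["m00"],m["m01"]/m["m00"],np.sqrt(m["m00"])])-tgt
    s=least_squares(f,[xy0[0],xy0[1],r0],x_scale=[.01,.01,.01],diff_step=1e-3)
    return s.x
E
cat > b.py <<'E'
from fit import *
import pickle,sys
o,_=ctrl.get_obs(),0
P={n:ctrl.get_image(n) for n in("wrist","top","side")}
for nm,zs in(("dish_60",(0,.008)),("mount_60",(0,.03))):
  for n,p in P.items():
    oo=o if n=="wrist" else None
    for r in ctrl.trace(p,nm):
        if r["p"]<.15: continue
        m=r["mask"]; ys,xs=np.nonzero(m); c=(xs.mean(),ys.mean())
        x0=back(p,c,zs[1]/2,oo)
        v=fit(p,oo,m,.025,zs,x0)
        edge=xs.min()==0 or ys.min()==0 or xs.max()==559 or ys.max()==419
        print(nm[:-3],n,"p%.2f"%r["p"],np.round(c),"xy",v[:2].round(4),"diam %.0f"%(2e3*v[2]),"bgr",p["frame"][m].mean(0).round(),"EDGE" if edge else "")
print(ctrl.get_obs()["t"])
E
python3 b.py
```

```text
dish wrist p0.87 [201. 330.] xy [ 0.612  -0.1978] diam 69 bgr [232. 237. 237.] 
dish wrist p0.83 [370. 166.] xy [0.5926 0.2064] diam 47 bgr [243. 246. 244.] 
dish wrist p0.61 [291. 282.] xy [ 0.6537 -0.0147] diam 81 bgr [244. 247. 248.] 
dish wrist p0.59 [447.   3.] xy [0.4998 0.4068] diam 18 bgr [208. 215. 217.] EDGE
dish top p0.74 [348. 183.] xy [ 0.6119 -0.1983] diam 67 bgr [233. 235. 234.] 
dish top p0.69 [137. 227.] xy [0.4841 0.4243] diam 60 bgr [209. 218. 215.] 
dish top p0.55 [286. 170.] xy [ 0.6548 -0.0153] diam 80 bgr [232. 234. 233.] 
dish side p0.77 [333. 211.] xy [ 0.6487 -0.0156] diam 79 bgr [225. 230. 235.] 
dish side p0.75 [195. 162.] xy [0.4788 0.4225] diam 56 bgr [213. 219. 224.] 
dish side p0.47 [266. 182.] xy [0.5877 0.2042] diam 46 bgr [207. 214. 217.] 
dish side p0.40 [308. 275.] xy [ 0.4434 -0.1676] diam 34 bgr [57. 56. 56.] 
mount wrist p0.95 [250.  43.] xy [0.3589 0.1925] diam 48 bgr [ 99. 159. 223.] 
mount wrist p0.90 [219. 153.] xy [0.4243 0.0629] diam 46 bgr [ 82. 104. 137.] 
mount wrist p0.84 [318.  14.] xy [0.395  0.2767] diam 42 bgr [73. 71. 73.] EDGE
m
[... 452 characters left out ...]
. 142.] 
mount top p0.57 [174. 261.] xy [0.3833 0.3105] diam 23 bgr [65. 66. 59.] 
mount top p0.47 [228. 236.] xy [0.4562 0.1551] diam 40 bgr [55. 56. 56.] 
mount top p0.37 [342. 241.] xy [ 0.4406 -0.1749] diam 22 bgr [101. 103. 102.] 
mount side p0.80 [243. 224.] xy [0.4205 0.061 ] diam 48 bgr [ 54.  77. 110.] 
mount side p0.69 [308. 274.] xy [ 0.4368 -0.1761] diam 26 bgr [60. 59. 53.] 
mount side p0.69 [187. 189.] xy [0.3831 0.2853] diam 59 bgr [56. 56. 57.] 
mount side p0.67 [194. 208.] xy [0.3542 0.1918] diam 44 bgr [ 32. 112. 202.] 
mount side p0.52 [233. 203.] xy [0.4477 0.151 ] diam 46 bgr [45. 43. 43.] 
mount side p0.51 [278. 231.] xy [ 0.4747 -0.0128] diam 35 bgr [54. 53. 50.] 
4.55
```

carry_out:
  series:
    - [-0.21, -0.923, -0.62, 0, 0, 0, 1]
    - [-0.21, -0.923, -0.62, 0, 0, 0, 1]
    - [-0.21, -0.923, -0.62, 0, 0, 0, 1]
    - [-0.21, -0.923, -0.62, 0, 0, 0, 1]
    - [-0.21, -0.923, -0.62, 0, 0, 0, 1]
    - [-0.21, -0.923, -0.62, 0, 0, 0, 1]
    - [-0.21, -0.923, -0.62, 0, 0, 0, 1]
    - [-0.21, -0.923, -0.62, 0, 0, 0, 1]
    - [-0.21, -0.923, -0.62, 0, 0, 0, 1]
    - [-0.21, -0.923, -0.62, 0, 0, 0, 1]
    - [-0.21, -0.923, -0.62, 0, 0, 0, 1]
    - [-0.2, -0.923, -0.62, 0, 0, 0, 1]

```text
t: 5.75
tool_pos: [0.4397, -0.1757, 0.1199]
tool_rot: [1.184, 2.91, -0.0]
contact_force: [0.3, -0.0, 0.3]
opening: 0.0854
```

carry_out:
  series:
    - [0, 0, 0, 0, 0, 0, 1]
    - [0, 0, 0, 0, 0, 0, 1]

```text
t: 5.95
tool_pos: [0.4397, -0.1748, 0.1202]
tool_rot: [-1.185, -2.909, -0.001]
contact_force: [0.3, 0.4, -0.2]
opening: 0.0856
```

```bash
cat > m.py <<'E'
from fit import *
import sys
# m.py name kind : wrist view, fits nearest to TCP axis
o=ctrl.get_obs(); p=ctrl.get_image("wrist")
print("t",round(o["t"],2),o["tool_pos"].round(4),o["tool_rot"].round(3),o["contact_force"].round(1),round(o["opening"],4))
cv2.imwrite(f"pics/{sys.argv[1]}.png",p["frame"])
zs=(0,.008) if sys.argv[2]=="dish" else (0,.03)
for r in ctrl.trace(p,sys.argv[2]+"_25"):
    if r["p"]<.15: continue
    m=r["mask"]; ys,xs=np.nonzero(m); c=(xs.mean(),ys.mean())
    v=fit(p,o,m,.025,zs,back(p,c,zs[1]/2,o))
    print("p%.2f"%r["p"],np.round(c),"xy",v[:2].round(4),"diam %.0f"%(2e3*v[2]),"rel mm",((v[:2]-o["tool_pos"][:2])*1e3).round(1),p["frame"][m].mean(0).round())
E
python3 m.py w2 mount
```

```text
t 5.95 [ 0.4397 -0.1748  0.1202] [-1.185e+00 -2.909e+00 -1.000e-03] [ 0.3  0.4 -0.2] 0.0856
p0.98 [277. 213.] xy [ 0.4394 -0.1763] diam 24 rel mm [-0.3 -1.6] [52. 52. 50.]
p0.89 [492.   5.] xy [0.4355 0.0399] diam 8 rel mm [ -4.2 214.7] [30. 45. 60.]
p0.74 [467. 106.] xy [ 0.4798 -0.011 ] diam 35 rel mm [ 40.1 163.8] [62. 61. 60.]
p0.72 [133. 249.] xy [ 0.3738 -0.2925] diam 39 rel mm [ -65.9 -117.7] [190. 192. 195.]
```

View pics/w2.png

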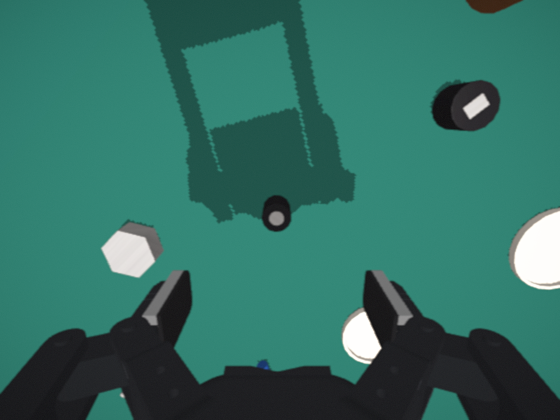

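carry_out:
  series:
    - [0, -0.05, -1, 0, 0, 0, 1]
    - [0, 0, -1, 0, 0, 0, 1]
    - [0, 0, -1, 0, 0, 0, 1]
    - [0, 0, -0.8, 0, 0, 0, 0.8]
    - [0, 0, -0.5, 0, 0, 0, 0.6]
    - [0, 0, -0.2, 0, 0, 0, 0.5]
    - [0, 0, 0, 0, 0, 0, 0.4]
    - [0, 0, 0, 0, 0, 0, 0.3]
    - [0, 0, 0, 0, 0, 0, 0]
    - [0, 0, 0, 0, 0, 0, 0]
    - [0, 0, 0, 0, 0, 0, 0]
    - [0, 0, 0, 0, 0, 0, 0]
  grip_force: 40

```text
t: 7.25
tool_pos: [0.441, -0.1767, 0.0092]
tool_rot: [1.183, 2.908, -0.0]
contact_force: [0.1, 1.7, 5.8]
opening: 0.0236
```

```bash
python3 w.py w3
```

```text
t 7.25 [ 0.441  -0.1767  0.0092] [ 1.1830e+00  2.9075e+00 -2.0000e-04] [0.1 1.7 5.8] 0.0236 [-0.54 -0.05  2.12  0.    1.07 -1.34]
```

View pics/w3.png

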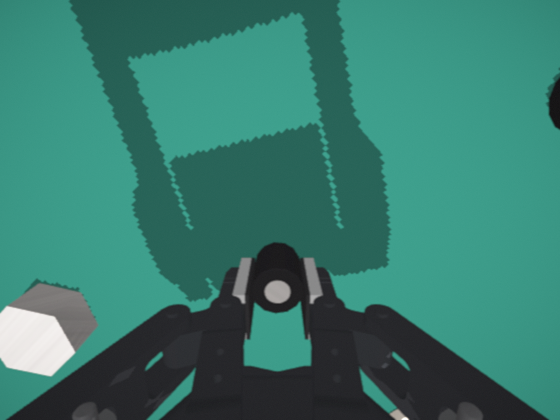

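carry_out:
  series:
    - [0, 0, 0.3, 0, 0, 0, 0]
    - [0, 0, 0.8, 0, 0, 0, 0]
    - [0, 0, 1, 0, 0, 0, 0]
    - [0, 0, 1, 0, 0, 0, 0]
    - [0.15, 0.4, 0.6, 0, 0, 0, 0]
    - [0.38, 0.96, 0, 0, 0, 0, 0]
    - [0.38, 0.96, 0, 0, 0, 0, 0]
    - [0.38, 0.96, 0, 0, 0, 0, 0]
    - [0.38, 0.96, 0, 0, 0, 0, 0]
    - [0.38, 0.96, 0, 0, 0, 0, 0]
    - [0.38, 0.96, 0, 0, 0, 0, 0]
    - [0.38, 0.96, 0, 0, 0, 0, 0]

```text
t: 8.5
tool_pos: [0.5099, 0.0029, 0.1002]
tool_rot: [-1.184, -2.909, 0.001]
contact_force: [0.2, -0.5, -0.8]
opening: 0.0236
```

carry_out:
  series:
    - [0.38, 0.96, 0, 0, 0, 0, 0]
    - [0.38, 0.96, 0, 0, 0, 0, 0]
    - [0.38, 0.96, 0, 0, 0, 0, 0]
    - [0.38, 0.96, 0, 0, 0, 0, 0]
    - [0.38, 0.96, 0, 0, 0, 0, 0]
    - [0.38, 0.96, 0, 0, 0, 0, 0]
    - [0.38, 0.96, 0, 0, 0, 0, 0]
    - [0.38, 0.96, 0, 0, 0, 0, 0]
    - [0.2, 0.5, 0, 0, 0, 0, 0]
    - [0, 0, 0, 0, 0, 0, 0]
    - [0, 0, 0, 0, 0, 0, 0]

```text
t: 9.6
tool_pos: [0.5907, 0.2058, 0.1]
tool_rot: [-1.184, -2.909, 0.002]
contact_force: [-0.6, 0.5, 0.4]
opening: 0.0236
```

```bash
python3 m.py w4 dish
```

```text
t 9.6 [0.5907 0.2058 0.1   ] [-1.184e+00 -2.909e+00  2.000e-03] [-0.6  0.5  0.4] 0.0236
p0.85 [173. 397.] xy [ 0.6585 -0.0155] diam 29 rel mm [  67.8 -221.3] [237. 239. 240.]
p0.61 [280. 216.] xy [0.5928 0.2057] diam 46 rel mm [ 2.2 -0.1] [215. 224. 229.]
```

View pics/w4.png

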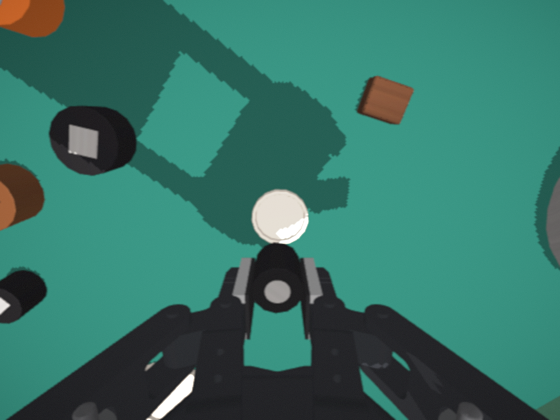

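carry_out:
  series:
    - [0.08, 0, -0.6, 0, 0, 0, 0]
    - [0, 0, -1, 0, 0, 0, 0]
    - [0, 0, -1, 0, 0, 0, 0]
    - [0, 0, -0.5, 0, 0, 0, 0]
    - [0, 0, -0.2, 0, 0, 0, 0]
    - [0, 0, -0.1, 0, 0, 0, 0]
    - [0, 0, -0.04, 0, 0, 0, 0]
    - [0, 0, 0, 0, 0, 0, 0]
    - [0, 0, 0, 0, 0, 0, 0]

```text
t: 10.6
tool_pos: [0.5939, 0.2066, 0.0154]
tool_rot: [1.183, 2.909, 0.002]
contact_force: [0.4, 0.1, -1.0]
opening: 0.0236
```

carry_out:
  series:
    - [0, 0, -0.06, 0, 0, 0, 0]
    - [0, 0, -0.04, 0, 0, 0, 0]
    - [0, 0, 0, 0, 0, 0, 0]
    - [0, 0, 0, 0, 0, 0, 0]

```text
t: 11.0
tool_pos: [0.5934, 0.2065, 0.0123]
tool_rot: [1.184, 2.91, 0.001]
contact_force: [-1.3, 0.5, 1.8]
opening: 0.0231
```

carry_out:
  series:
    - [0, 0, -0.02, 0, 0, 0, 0]
    - [0, 0, 0, 0, 0, 0, 0.32]
    - [0, 0, 0, 0, 0, 0, 0.4]
    - [0, 0, 0, 0, 0, 0, 0.6]
    - [0, 0, 0, 0, 0, 0, 0.8]
    - [0, 0, 0, 0, 0, 0, 0.8]
    - [0, 0, 0.3, 0, 0, 0, 0.8]
    - [0, 0, 0.8, 0, 0, 0, 0.8]
    - [0, 0, 1, 0, 0, 0, 0.9]
    - [0, 0, 1, 0, 0, 0, 1]
    - [0, 0, 0.5, 0, 0, 0, 1]
    - [0, 0, 0, 0, 0, 0, 1]

```text
t: 12.2
tool_pos: [0.5949, 0.2068, 0.1044]
tool_rot: [1.182, 2.906, 0.005]
contact_force: [0.4, 0.1, 0.1]
opening: 0.0853
```

```bash
python3 m.py w5 mount
```

```text
t 12.2 [0.5949 0.2068 0.1044] [1.182 2.906 0.005] [0.4 0.1 0.1] 0.0853
p0.97 [275. 217.] xy [0.593  0.2061] diam 24 rel mm [-2.  -0.7] [63. 63. 65.]
p0.95 [ 17. 191.] xy [0.4359 0.0762] diam 27 rel mm [-159.  -130.7] [36. 56. 86.]
p0.90 [ 89. 135.] xy [0.4515 0.1524] diam 48 rel mm [-143.4  -54.4] [51. 50. 49.]
p0.65 [29. 14.] xy [0.3787 0.1891] diam 18 rel mm [-216.2  -17.7] [ 30.  71. 140.]
p0.61 [ 19. 290.] xy [ 0.4835 -0.0035] diam 28 rel mm [-111.4 -210.3] [37. 37. 34.]
```

View pics/w5.png

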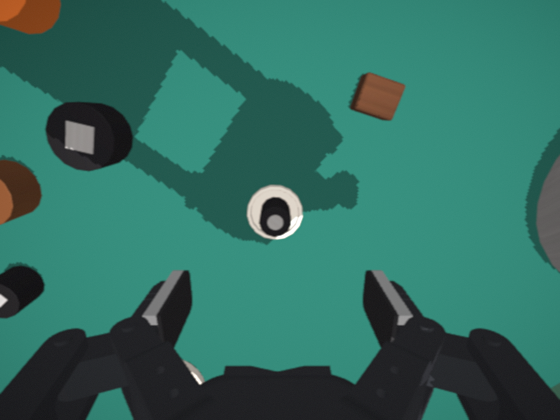

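carry_out:
  series:
    - [-0.46, -0.87, 0.06, 0, 0, 0, 1]
    - [-0.46, -0.87, 0.06, 0, 0, 0, 1]
    - [-0.46, -0.87, 0.06, 0, 0, 0, 1]
    - [-0.46, -0.87, 0.06, 0, 0, 0, 1]
    - [-0.46, -0.87, 0.06, 0, 0, 0, 1]
    - [-0.46, -0.87, 0.06, 0, 0, 0, 1]
    - [-0.46, -0.87, 0.06, 0, 0, 0, 1]
    - [-0.46, -0.87, 0.06, 0, 0, 0, 1]
    - [-0.46, -0.87, 0.06, 0, 0, 0, 1]
    - [-0.46, -0.87, 0.06, 0, 0, 0, 1]
    - [0, 0, 0, 0, 0, 0, 1]
    - [0, 0, 0, 0, 0, 0, 1]

```text
t: 13.5
tool_pos: [0.4773, -0.011, 0.1149]
tool_rot: [-1.185, -2.907, -0.0]
contact_force: [0.2, 0.6, 0.2]
opening: 0.0852
```

```bash
python3 m.py w6 mount
```

```text
t 13.5 [ 0.4773 -0.011   0.1149] [-1.185 -2.907 -0.   ] [0.2 0.6 0.2] 0.0852
p0.76 [280. 216.] xy [ 0.4793 -0.0106] diam 36 rel mm [2.  0.4] [50. 50. 46.]
p0.74 [299. 100.] xy [0.4242 0.0619] diam 47 rel mm [-53.2  72.9] [ 80. 102. 137.]
p0.71 [556. 131.] xy [0.5806 0.191 ] diam -3 rel mm [103.3 202. ] [35. 35. 37.]
```

View pics/w6.png

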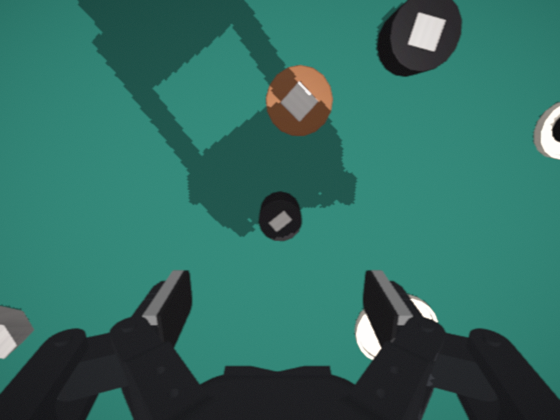

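carry_out:
  series:
    - [0.08, 0, -0.8, 0, 0, 0, 1]
    - [0, 0, -1, 0, 0, 0, 1]
    - [0, 0, -1, 0, 0, 0, 1]
    - [0, 0, -0.8, 0, 0, 0, 0.9]
    - [0, 0, -0.5, 0, 0, 0, 0.7]
    - [0, 0, -0.2, 0, 0, 0, 0.6]
    - [0, 0, 0, 0, 0, 0, 0.5]
    - [0, 0, 0, 0, 0, 0, 0.3]
    - [0, 0, 0, 0, 0, 0, 0.2]
    - [0, 0, 0, 0, 0, 0, 0.2]
    - [0, 0, 0, 0, 0, 0, 0.2]
    - [0, 0, 0, 0, 0, 0, 0.2]
  grip_force: 40

```text
t: 14.8
tool_pos: [0.4807, -0.0112, 0.0095]
tool_rot: [1.184, 2.909, 0.0]
contact_force: [-1.1, -0.1, 2.1]
opening: 0.0346
```

```bash
python3 w.py w7
```

```text
t 14.8 [ 0.4807 -0.0112  0.0095] [1.1836e+00 2.9088e+00 4.0000e-04] [-1.1 -0.1  2.1] 0.0346 [-0.18 -0.04  2.1  -0.    1.07 -0.98]
```

View pics/w7.png

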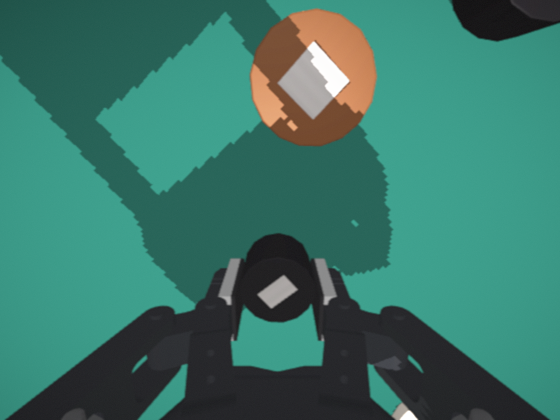

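carry_out:
  series:
    - [0, 0, 0.3, 0, 0, 0, 0.2]
    - [0, 0, 0.8, 0, 0, 0, 0.2]
    - [0, 0, 1, 0, 0, 0, 0.2]
    - [0, 0, 1, 0, 0, 0, 0.2]
    - [0, 0.5, 0.5, 0, 0, 0, 0.2]
    - [0, 1, 0, 0, 0, 0, 0.2]
    - [0, 1, 0, 0, 0, 0, 0.2]
    - [0, 1, 0, 0, 0, 0, 0.2]
    - [0, 1, 0, 0, 0, 0, 0.2]
    - [0, 1, 0, 0, 0, 0, 0.2]
    - [0, 1, 0, 0, 0, 0, 0.2]
    - [0, 1, 0, 0, 0, 0, 0.2]

```text
t: 16.05
tool_pos: [0.4791, 0.1781, 0.0982]
tool_rot: [-1.183, -2.909, 0.001]
contact_force: [-0.3, 0.4, -1.3]
opening: 0.0344
```

carry_out:
  series:
    - [0, 1, 0, 0, 0, 0, 0.2]
    - [0, 1, 0, 0, 0, 0, 0.2]
    - [0, 1, 0, 0, 0, 0, 0.2]
    - [0, 1, 0, 0, 0, 0, 0.2]
    - [0, 1, 0, 0, 0, 0, 0.2]
    - [0, 1, 0, 0, 0, 0, 0.2]
    - [0, 1, 0, 0, 0, 0, 0.2]
    - [0, 1, 0, 0, 0, 0, 0.2]
    - [0.1, 1, 0, 0, 0, 0, 0.2]
    - [0, 0.9, 0, 0, 0, 0, 0.2]
    - [0, 0, 0, 0, 0, 0, 0.2]
    - [0, 0, 0, 0, 0, 0, 0.2]

```text
t: 17.25
tool_pos: [0.4816, 0.4242, 0.098]
tool_rot: [-1.182, -2.91, 0.003]
contact_force: [0.2, -0.1, -0.5]
opening: 0.0347
```

```bash
python3 m.py w8 dish
```

```text
t 17.25 [0.4816 0.4242 0.098 ] [-1.182 -2.91   0.003] [ 0.2 -0.1 -0.5] 0.0347
p0.73 [280. 212.] xy [0.4806 0.427 ] diam 52 rel mm [-1.   2.8] [166. 176. 183.]
```

View pics/w8.png

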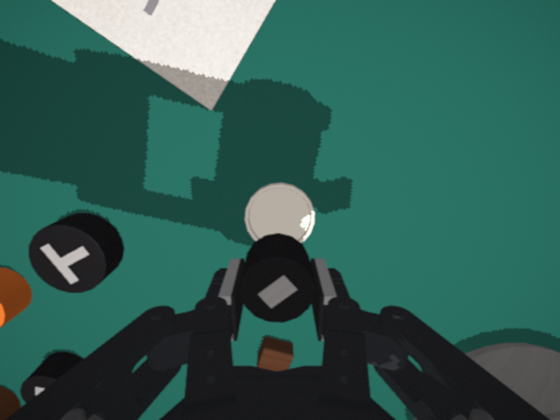

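carry_out:
  series:
    - [0.06, 0.04, -0.6, 0, 0, 0, 0.2]
    - [0, 0, -1, 0, 0, 0, 0.2]
    - [0, 0, -1, 0, 0, 0, 0.2]
    - [0, 0, -0.5, 0, 0, 0, 0.2]
    - [0, 0, -0.2, 0, 0, 0, 0.2]
    - [0, 0, -0.04, 0, 0, 0, 0.2]
    - [0, 0, 0, 0, 0, 0, 0.2]
    - [0, 0, 0, 0, 0, 0, 0.2]

```text
t: 18.15
tool_pos: [0.4851, 0.4255, 0.0168]
tool_rot: [1.183, 2.909, 0.003]
contact_force: [-0.2, -0.8, -0.0]
opening: 0.0347
```

carry_out:
  series:
    - [0, 0, -0.04, 0, 0, 0, 0.2]
    - [0, 0, 0, 0, 0, 0, 0.2]

```text
t: 18.35
tool_pos: [0.4845, 0.4252, 0.015]
tool_rot: [1.184, 2.909, 0.002]
contact_force: [-0.3, -0.1, -1.7]
opening: 0.0346
```

carry_out:
  series:
    - [0, 0, -0.04, 0, 0, 0, 0.2]
    - [0, 0, 0, 0, 0, 0, 0.2]
    - [0, 0, 0, 0, 0, 0, 0.2]

```text
t: 18.65
tool_pos: [0.484, 0.4249, 0.0132]
tool_rot: [-1.184, -2.91, 0.0]
contact_force: [0.1, 0.4, -1.4]
opening: 0.0348
```

carry_out:
  series:
    - [0, 0, -0.03, 0, 0, 0, 0.2]
    - [0, 0, 0, 0, 0, 0, 0.2]
    - [0, 0, 0, 0, 0, 0, 0.2]

```text
t: 18.95
tool_pos: [0.4842, 0.425, 0.0126]
tool_rot: [1.184, 2.91, 0.0]
contact_force: [-0.3, -0.4, -0.5]
opening: 0.0343
```

carry_out:
  series:
    - [0, 0, -0.04, 0, 0, 0, 0.2]
    - [0, 0, 0, 0, 0, 0, 0.2]
    - [0, 0, 0, 0, 0, 0, 0.2]

```text
t: 19.25
tool_pos: [0.4842, 0.425, 0.0126]
tool_rot: [-1.184, -2.91, 0.0]
contact_force: [-2.7, -1.5, 4.8]
opening: 0.0347
```

Contact reached (4.8 N). Release and lift.

carry_out:
  series:
    - [0, 0, 0, 0, 0, 0, 0.44]
    - [0, 0, 0, 0, 0, 0, 0.5]
    - [0, 0, 0, 0, 0, 0, 0.6]
    - [0, 0, 0, 0, 0, 0, 0.8]
    - [0, 0, 0, 0, 0, 0, 0.8]
    - [0, 0, 0.3, 0, 0, 0, 0.8]
    - [0, 0, 0.8, 0, 0, 0, 0.8]
    - [0, 0, 1, 0, 0, 0, 0.9]
    - [0, 0, 1, 0, 0, 0, 1]
    - [0, 0, 1, 0, 0, 0, 1]
    - [0, 0, 0, 0, 0, 0, 1]

```text
t: 20.35
tool_pos: [0.4867, 0.4268, 0.1198]
tool_rot: [1.182, 2.905, 0.012]
contact_force: [-0.1, -0.1, 0.3]
opening: 0.0858
```

```bash
python3 m.py w9 mount
```

```text
t 20.35 [0.4867 0.4268 0.1198] [1.182 2.905 0.012] [-0.1 -0.1  0.3] 0.0858
p0.93 [273. 212.] xy [0.484  0.4244] diam 36 rel mm [-2.7 -2.4] [43. 43. 44.]
p0.77 [ 16. 283.] xy [0.367  0.2051] diam 30 rel mm [-119.8 -221.6] [ 34.  80. 150.]
p0.61 [  5. 378.] xy [0.4182 0.0953] diam 7 rel mm [ -68.5 -331.5] [21. 33. 50.]
p0.60 [ 83. 240.] xy [0.3862 0.2863] diam 59 rel mm [-100.5 -140.4] [52. 51. 51.]
```

View pics/w9.png

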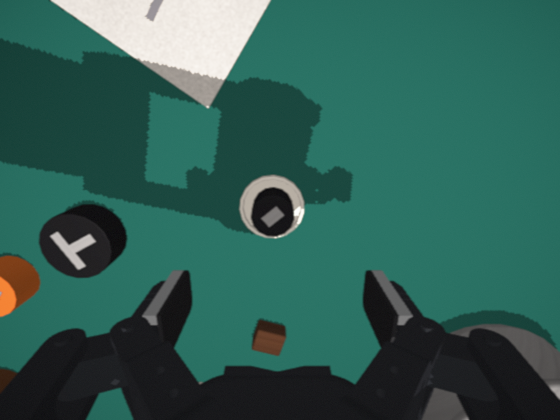

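carry_out:
  series:
    - [-0.13, -0.99, 0, 0, 0, 0, 1]
    - [-0.13, -0.99, 0, 0, 0, 0, 1]
    - [-0.13, -0.99, 0, 0, 0, 0, 1]
    - [-0.13, -0.99, 0, 0, 0, 0, 1]
    - [-0.13, -0.99, 0, 0, 0, 0, 1]
    - [-0.13, -0.99, 0, 0, 0, 0, 1]
    - [-0.13, -0.99, 0, 0, 0, 0, 1]
    - [-0.13, -0.99, 0, 0, 0, 0, 1]
    - [-0.13, -0.99, 0, 0, 0, 0, 1]
    - [-0.13, -0.99, 0, 0, 0, 0, 1]
    - [-0.13, -0.99, 0, 0, 0, 0, 1]
    - [0, 0, 0, 0, 0, 0, 1]

```text
t: 21.65
tool_pos: [0.4469, 0.1506, 0.1121]
tool_rot: [-1.187, -2.906, 0.004]
contact_force: [-0.0, 0.5, 0.1]
opening: 0.0854
```

carry_out:
  series:
    - [0, 0, 0, 0, 0, 0, 1]

```text
t: 21.75
tool_pos: [0.4476, 0.1525, 0.1128]
tool_rot: [-1.185, -2.907, 0.001]
contact_force: [1.1, -0.2, -0.6]
opening: 0.0854
```

```bash
python3 m.py w10 mount
```

```text
t 21.75 [0.4476 0.1525 0.1128] [-1.185e+00 -2.907e+00  1.000e-03] [ 1.1 -0.2 -0.6] 0.0854
p0.96 [188. 260.] xy [0.4223 0.0666] diam 42 rel mm [-25.3 -85.9] [ 72.  98. 138.]
p0.95 [434. 285.] xy [0.5949 0.2068] diam 25 rel mm [147.2  54.3] [65. 65. 65.]
p0.84 [282. 219.] xy [0.4515 0.1525] diam 47 rel mm [3.9 0. ] [58. 57. 57.]
p0.82 [355.  34.] xy [0.3908 0.2815] diam 53 rel mm [-56.8 129.1] [96. 95. 95.]
p0.72 [231.  97.] xy [0.3588 0.192 ] diam 48 rel mm [-88.8  39.6] [102. 165. 229.]
```

View pics/w10.png

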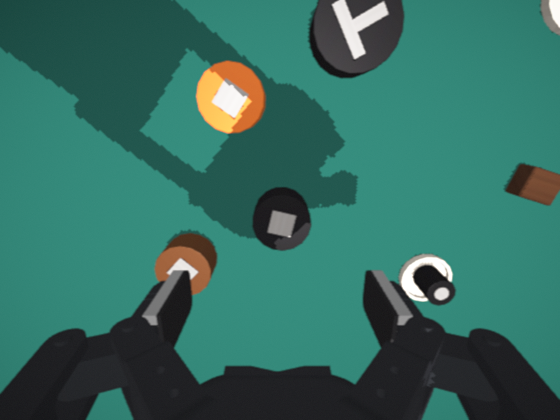

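carry_out:
  series:
    - [0.14, 0, -0.8, 0, 0, 0, 1]
    - [0, 0, -1, 0, 0, 0, 1]
    - [0, 0, -1, 0, 0, 0, 1]
    - [0, 0, -0.8, 0, 0, 0, 1]
    - [0, 0, -0.5, 0, 0, 0, 0.9]
    - [0, 0, -0.2, 0, 0, 0, 0.7]
    - [0, 0, 0, 0, 0, 0, 0.65]
    - [0, 0, 0, 0, 0, 0, 0.5]
    - [0, 0, 0, 0, 0, 0, 0.3]
    - [0, 0, 0, 0, 0, 0, 0.3]
    - [0, 0, 0, 0, 0, 0, 0.3]
    - [0, 0, 0, 0, 0, 0, 0.3]
  grip_force: 50

```text
t: 23.05
tool_pos: [0.4527, 0.1528, 0.0075]
tool_rot: [1.183, 2.909, 0.002]
contact_force: [-0.1, 0.1, 3.4]
opening: 0.0463
```

```bash
python3 w.py w11
```

```text
t 23.05 [0.4527 0.1528 0.0075] [1.1834e+00 2.9086e+00 1.7000e-03] [-0.1  0.1  3.4] 0.0463 [ 0.17 -0.04  2.11  0.    1.07 -0.63]
```

View pics/w11.png

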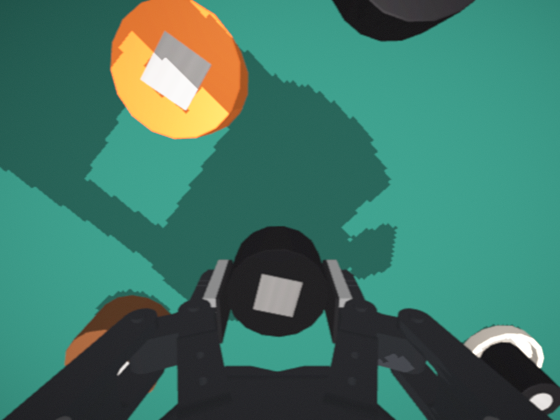

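carry_out:
  series:
    - [0, 0, 0.3, 0, 0, 0, 0.3]
    - [0, 0, 0.8, 0, 0, 0, 0.3]
    - [0, 0, 1, 0, 0, 0, 0.3]
    - [0, 0, 1, 0, 0, 0, 0.3]
    - [0.2, -0.44, 0.6, 0, 0, 0, 0.3]
    - [0.42, -0.92, 0, 0, 0, 0, 0.3]
    - [0.42, -0.92, 0, 0, 0, 0, 0.3]
    - [0.42, -0.92, 0, 0, 0, 0, 0.3]
    - [0.42, -0.92, 0, 0, 0, 0, 0.3]
    - [0.42, -0.92, 0, 0, 0, 0, 0.3]
    - [0.42, -0.92, 0, 0, 0, 0, 0.3]
    - [0.42, -0.92, 0, 0, 0, 0, 0.3]

```text
t: 24.3
tool_pos: [0.53, -0.0212, 0.0983]
tool_rot: [-1.184, -2.908, 0.001]
contact_force: [0.5, -0.3, -1.6]
opening: 0.0468
```

carry_out:
  series:
    - [0.42, -0.92, 0, 0, 0, 0, 0.3]
    - [0.42, -0.92, 0, 0, 0, 0, 0.3]
    - [0.42, -0.92, 0, 0, 0, 0, 0.3]
    - [0.42, -0.92, 0, 0, 0, 0, 0.3]
    - [0.42, -0.92, 0, 0, 0, 0, 0.3]
    - [0.42, -0.92, 0, 0, 0, 0, 0.3]
    - [0.42, -0.92, 0, 0, 0, 0, 0.3]
    - [0.3, -0.7, 0, 0, 0, 0, 0.3]
    - [0, 0, 0, 0, 0, 0, 0.3]
    - [0, 0, 0, 0, 0, 0, 0.3]

```text
t: 25.3
tool_pos: [0.6105, -0.1982, 0.0981]
tool_rot: [-1.185, -2.907, -0.0]
contact_force: [0.3, 0.2, -1.8]
opening: 0.0468
```

```bash
python3 m.py w12 dish
```

```text
t 25.3 [ 0.6105 -0.1982  0.0981] [-1.185 -2.907 -0.   ] [ 0.3  0.2 -1.8] 0.0468
p0.75 [278. 206.] xy [ 0.6051 -0.193 ] diam 58 rel mm [-5.5  5.2] [153. 163. 169.]
p0.66 [500.  86.] xy [ 0.6535 -0.0151] diam 81 rel mm [ 43.  183.1] [208. 217. 223.]
```

View pics/w12.png

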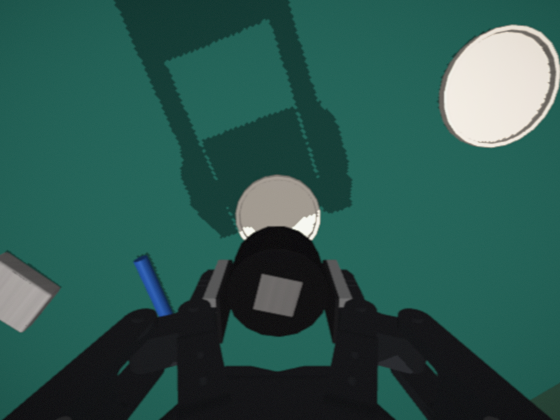

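```bash
cat > ov.py <<'E'
from fit import *
import sys
o=ctrl.get_obs(); p=ctrl.get_image("wrist"); f=p["frame"].copy()
x,y,r=map(float,sys.argv[2:5])
cv2.polylines(f,[sil(p,o,(x,y),r,(.008,)).round().astype(np.int32)],True,(0,0,255),1)
cv2.imwrite(f"pics/{sys.argv[1]}.png",cv2.resize(f[130:340,130:430],None,fx=2.5,fy=2.5))
E
python3 ov.py w13 .612 -.198 .035
```

```text
(no output)
```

View pics/w13.png

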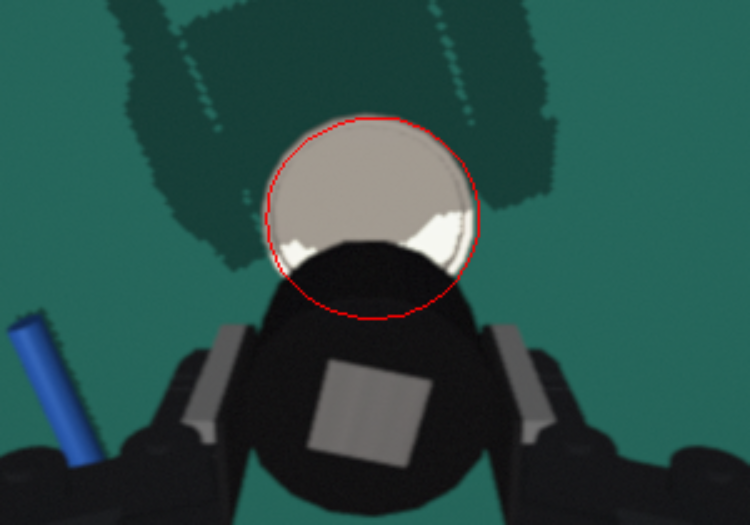

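carry_out:
  series:
    - [0.04, 0, -0.6, 0, 0, 0, 0.3]
    - [0, 0, -1, 0, 0, 0, 0.3]
    - [0, 0, -1, 0, 0, 0, 0.3]
    - [0, 0, -0.5, 0, 0, 0, 0.3]
    - [0, 0, -0.2, 0, 0, 0, 0.3]
    - [0, 0, -0.1, 0, 0, 0, 0.3]
    - [0, 0, -0.04, 0, 0, 0, 0.3]
    - [0, 0, 0, 0, 0, 0, 0.3]
    - [0, 0, 0, 0, 0, 0, 0.3]

```text
t: 26.35
tool_pos: [0.6132, -0.1982, 0.0143]
tool_rot: [1.183, 2.908, -0.0]
contact_force: [-0.1, -0.5, -1.3]
opening: 0.0464
```

carry_out:
  series:
    - [0, 0, -0.04, 0, 0, 0, 0.3]
    - [0, 0, 0, 0, 0, 0, 0.3]
    - [0, 0, 0, 0, 0, 0, 0.3]

```text
t: 26.65
tool_pos: [0.6124, -0.1979, 0.0122]
tool_rot: [1.184, 2.91, -0.0]
contact_force: [-0.9, 0.1, -1.3]
opening: 0.0465
```

carry_out:
  series:
    - [0, 0, -0.04, 0, 0, 0, 0.3]
    - [0, 0, 0, 0, 0, 0, 0.3]
    - [0, 0, 0, 0, 0, 0, 0.3]

```text
t: 26.95
tool_pos: [0.6123, -0.1979, 0.011]
tool_rot: [-1.184, -2.91, -0.0]
contact_force: [0.5, -0.0, -1.9]
opening: 0.0464
```

carry_out:
  series:
    - [0, 0, -0.03, 0, 0, 0, 0.3]
    - [0, 0, 0, 0, 0, 0, 0.3]
    - [0, 0, 0, 0, 0, 0, 0.3]

```text
t: 27.25
tool_pos: [0.6125, -0.1979, 0.0106]
tool_rot: [1.184, 2.91, -0.0]
contact_force: [-0.8, 0.3, 0.6]
opening: 0.0464
```

carry_out:
  series:
    - [0, 0, -0.03, 0, 0, 0, 0.3]
    - [0, 0, 0, 0, 0, 0, 0.3]
    - [0, 0, 0, 0, 0, 0, 0.3]

```text
t: 27.55
tool_pos: [0.6125, -0.1979, 0.0105]
tool_rot: [-1.184, -2.91, 0.0]
contact_force: [-3.1, 1.1, 5.6]
opening: 0.0466
```

carry_out:
  series:
    - [0, 0, 0, 0, 0, 0, 0.58]
    - [0, 0, 0, 0, 0, 0, 0.62]
    - [0, 0, 0, 0, 0, 0, 0.7]
    - [0, 0, 0, 0, 0, 0, 0.8]
    - [0, 0, 0, 0, 0, 0, 0.8]
    - [0, 0, 0.3, 0, 0, 0, 0.8]
    - [0, 0, 0.8, 0, 0, 0, 0.8]
    - [0, 0, 1, 0, 0, 0, 0.9]
    - [0, 0, 1, 0, 0, 0, 1]
    - [0, 0, 1, 0, 0, 0, 1]
    - [0, 0, 0, 0, 0, 0, 1]

```text
t: 28.65
tool_pos: [0.6153, -0.1991, 0.1178]
tool_rot: [1.18, 2.901, -0.001]
contact_force: [-0.0, -0.4, 0.8]
opening: 0.085
```

```bash
python3 m.py w14 mount
```

```text
t 28.65 [ 0.6153 -0.1991  0.1178] [ 1.180e+00  2.901e+00 -1.000e-03] [-0.  -0.4  0.8] 0.085
p0.57 [276. 210.] xy [ 0.6127 -0.1988] diam 48 rel mm [-2.7  0.4] [57. 56. 58.]
```

View pics/w14.png

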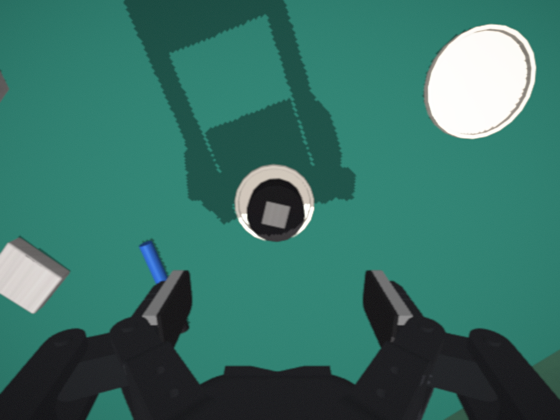

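carry_out:
  series:
    - [-0.45, 0.97, 0, 0, 0, 0, 1]
    - [-0.45, 0.97, 0, 0, 0, 0, 1]
    - [-0.45, 0.97, 0, 0, 0, 0, 1]
    - [-0.45, 0.97, 0, 0, 0, 0, 1]
    - [-0.45, 0.97, 0, 0, 0, 0, 1]
    - [-0.45, 0.97, 0, 0, 0, 0, 1]
    - [-0.45, 0.97, 0, 0, 0, 0, 1]
    - [-0.45, 0.97, 0, 0, 0, 0, 1]
    - [-0.45, 0.97, 0, 0, 0, 0, 1]
    - [-0.45, 0.97, 0, 0, 0, 0, 1]

```text
t: 29.75
tool_pos: [0.498, 0.0456, 0.1101]
tool_rot: [-1.183, -2.907, 0.002]
contact_force: [0.3, 1.4, 0.9]
opening: 0.0857
```

carry_out:
  series:
    - [-0.45, 0.97, 0, 0, 0, 0, 1]
    - [-0.45, 0.97, 0, 0, 0, 0, 1]
    - [-0.45, 0.97, 0, 0, 0, 0, 1]
    - [-0.45, 0.97, 0, 0, 0, 0, 1]
    - [-0.45, 0.97, 0, 0, 0, 0, 1]
    - [-0.45, 0.97, 0, 0, 0, 0, 1]
    - [-0.45, 0.97, 0, 0, 0, 0, 1]
    - [-0.45, 0.97, 0, 0, 0, 0, 1]
    - [-0.45, 0.97, 0, 0, 0, 0, 1]
    - [-0.45, 0.97, 0, 0, 0, 0, 1]
    - [0, 0, 0, 0, 0, 0, 1]
    - [0, 0, 0, 0, 0, 0, 1]

```text
t: 30.95
tool_pos: [0.3864, 0.2868, 0.1106]
tool_rot: [-1.181, -2.909, 0.004]
contact_force: [-0.4, -0.0, -0.6]
opening: 0.0852
```

```bash
python3 m.py w15 mount
```

```text
t 30.95 [0.3864 0.2868 0.1106] [-1.181 -2.909  0.004] [-0.4 -0.  -0.6] 0.0852
p0.98 [489. 184.] xy [0.4854 0.4261] diam 35 rel mm [ 99.  139.3] [64. 63. 64.]
p0.97 [180. 259.] xy [0.3553 0.1969] diam 40 rel mm [-31.1 -89.9] [ 81. 152. 220.]
p0.72 [278. 217.] xy [0.3864 0.2858] diam 59 rel mm [-0. -1.] [54. 53. 53.]
```

View pics/w15.png

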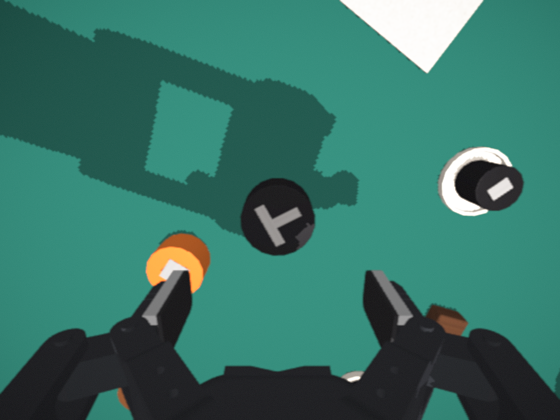

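carry_out:
  series:
    - [0, -0.04, -0.8, 0, 0, 0, 1]
    - [0, 0, -1, 0, 0, 0, 1]
    - [0, 0, -1, 0, 0, 0, 1]
    - [0, 0, -0.8, 0, 0, 0, 1]
    - [0, 0, -0.5, 0, 0, 0, 1]
    - [0, 0, -0.16, 0, 0, 0, 1]
    - [0, 0, 0, 0, 0, 0, 0.85]
    - [0, 0, 0, 0, 0, 0, 0.75]
    - [0, 0, 0, 0, 0, 0, 0.5]
    - [0, 0, 0, 0, 0, 0, 0.4]
    - [0, 0, 0, 0, 0, 0, 0.4]
    - [0, 0, 0, 0, 0, 0, 0.4]
  grip_force: 60

```text
t: 32.25
tool_pos: [0.3888, 0.2868, 0.0073]
tool_rot: [1.183, 2.908, 0.003]
contact_force: [-0.1, -0.6, 6.9]
opening: 0.0581
```

```bash
python3 w.py w16
```

```text
t 32.25 [0.3888 0.2868 0.0073] [1.1828 2.9081 0.0032] [-0.1 -0.6  6.9] 0.0581 [ 0.48 -0.03  2.1  -0.    1.07 -0.32]
```

View pics/w16.png

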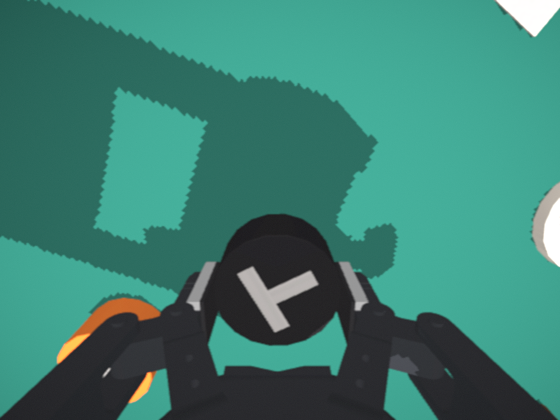

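carry_out:
  series:
    - [0, 0, 0.2, 0, 0, 0, 0.4]
    - [0, 0, 0.6, 0, 0, 0, 0.4]
    - [0, 0, 1, 0, 0, 0, 0.4]
    - [0, 0, 1, 0, 0, 0, 0.4]
    - [0.4, -0.45, 0.8, 0, 0, 0, 0.4]
    - [0.8, -0.91, 0.1, 0, 0, 0, 0.4]
    - [0.8, -0.91, 0, 0, 0, 0, 0.4]
    - [0.8, -0.91, 0, 0, 0, 0, 0.4]
    - [0.8, -0.91, 0, 0, 0, 0, 0.4]
    - [0.8, -0.91, 0, 0, 0, 0, 0.4]
    - [0.8, -0.91, 0, 0, 0, 0, 0.4]
    - [0.8, -0.91, 0, 0, 0, 0, 0.4]

```text
t: 33.5
tool_pos: [0.5373, 0.1147, 0.0974]
tool_rot: [-1.184, -2.909, 0.001]
contact_force: [1.1, 0.1, -1.7]
opening: 0.0579
```

carry_out:
  series:
    - [0.8, -0.91, 0, 0, 0, 0, 0.4]
    - [0.8, -0.91, 0, 0, 0, 0, 0.4]
    - [0.8, -0.91, 0, 0, 0, 0, 0.4]
    - [0.8, -0.91, 0, 0, 0, 0, 0.4]
    - [0.8, -0.91, 0, 0, 0, 0, 0.4]
    - [0.64, -0.7, 0, 0, 0, 0, 0.4]
    - [0, 0, 0, 0, 0, 0, 0.4]
    - [0, 0, 0, 0, 0, 0, 0.4]
    - [0, 0, 0, 0, 0, 0, 0.4]

```text
t: 34.4
tool_pos: [0.6523, -0.0148, 0.0973]
tool_rot: [-1.182, -2.909, 0.0]
contact_force: [0.2, 0.3, -3.0]
opening: 0.0578
```

```bash
python3 m.py w17 dish; python3 ov.py w18 .6537 -.015 .041
```

```text
t 34.4 [ 0.6523 -0.0148  0.0973] [-1.182 -2.909  0.   ] [ 0.2  0.3 -3. ] 0.0578
p0.69 [279. 198.] xy [ 0.6426 -0.0041] diam 60 rel mm [-9.7 10.7] [218. 226. 232.]
p0.25 [277. 281.] xy [ 0.6982 -0.0605] diam 121 rel mm [ 45.9 -45.7] [53. 53. 53.]
```

View pics/w18.png

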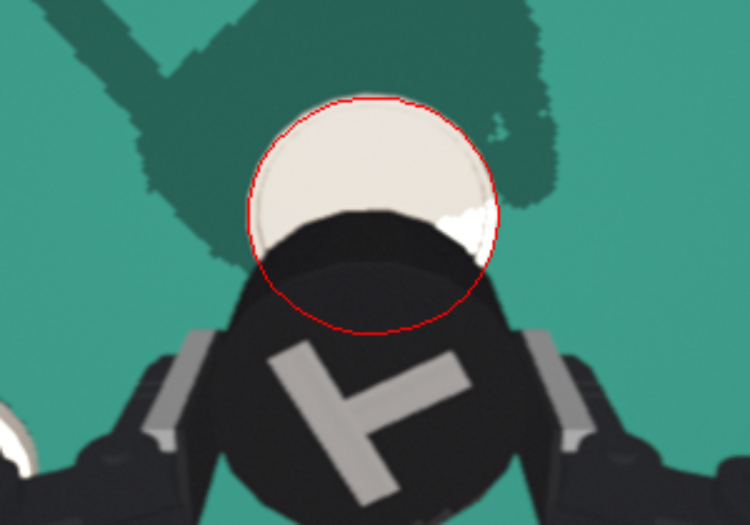

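carry_out:
  series:
    - [0.04, 0, -0.6, 0, 0, 0, 0.4]
    - [0, 0, -1, 0, 0, 0, 0.4]
    - [0, 0, -1, 0, 0, 0, 0.4]
    - [0, 0, -0.5, 0, 0, 0, 0.4]
    - [0, 0, -0.2, 0, 0, 0, 0.4]
    - [0, 0, -0.06, 0, 0, 0, 0.4]
    - [0, 0, 0, 0, 0, 0, 0.4]
    - [0, 0, 0, 0, 0, 0, 0.4]

```text
t: 35.35
tool_pos: [0.6556, -0.0157, 0.0156]
tool_rot: [1.183, 2.908, 0.001]
contact_force: [-0.8, -0.2, -2.3]
opening: 0.0578
```

carry_out:
  series:
    - [0, 0, -0.04, 0, 0, 0, 0.4]
    - [0, 0, 0, 0, 0, 0, 0.4]
    - [0, 0, 0, 0, 0, 0, 0.4]

```text
t: 35.65
tool_pos: [0.6546, -0.0156, 0.0134]
tool_rot: [1.184, 2.91, 0.0]
contact_force: [-0.0, 0.1, -1.9]
opening: 0.058
```

carry_out:
  series:
    - [0, 0, -0.04, 0, 0, 0, 0.4]
    - [0, 0, -0.03, 0, 0, 0, 0.4]
    - [0, 0, 0, 0, 0, 0, 0.4]
    - [0, 0, 0, 0, 0, 0, 0.4]

```text
t: 36.05
tool_pos: [0.6543, -0.0156, 0.0112]
tool_rot: [-1.184, -2.91, 0.0]
contact_force: [-0.3, 0.1, -2.7]
opening: 0.0581
```

carry_out:
  series:
    - [0, 0, -0.03, 0, 0, 0, 0.4]
    - [0, 0, 0, 0, 0, 0, 0.4]
    - [0, 0, 0, 0, 0, 0, 0.4]

```text
t: 36.35
tool_pos: [0.6544, -0.0156, 0.0105]
tool_rot: [-1.184, -2.91, 0.0]
contact_force: [-0.4, -0.4, -2.8]
opening: 0.0585
```

carry_out:
  series:
    - [0, 0, -0.03, 0, 0, 0, 0.4]
    - [0, 0, 0, 0, 0, 0, 0.4]
    - [0, 0, 0, 0, 0, 0, 0.4]

```text
t: 36.65
tool_pos: [0.6545, -0.0156, 0.0104]
tool_rot: [1.184, 2.91, 0.0]
contact_force: [-2.6, 0.0, 3.1]
opening: 0.058
```

carry_out:
  series:
    - [0, 0, 0, 0, 0, 0, 0.71]
    - [0, 0, 0, 0, 0, 0, 0.75]
    - [0, 0, 0, 0, 0, 0, 0.85]
    - [0, 0, 0, 0, 0, 0, 1]
    - [0, 0, 0, 0, 0, 0, 1]
    - [0, 0, 0, 0, 0, 0, 1]
    - [0, 0, 0.3, 0, 0, 0, 1]
    - [0, 0, 0.8, 0, 0, 0, 1]
    - [0, 0, 1, 0, 0, 0, 1]
    - [0, 0, 1, 0, 0, 0, 1]
    - [0, 0, 1, 0, 0, 0, 1]
    - [0, 0, 1, 0, 0, 0, 1]

```text
t: 37.85
tool_pos: [0.6544, -0.0156, 0.1391]
tool_rot: [1.184, 2.909, 0.0]
contact_force: [0.3, -0.5, 0.4]
opening: 0.0851
```

carry_out:
  series:
    - [-0.5, 0, 1, 0, 0, 0, 1]
    - [-0.5, 0, 1, 0, 0, 0, 1]
    - [-0.5, 0, 1, 0, 0, 0, 1]
    - [-0.5, 0, 1, 0, 0, 0, 1]
    - [-0.5, 0, 1, 0, 0, 0, 1]
    - [-0.5, 0, 1, 0, 0, 0, 1]
    - [0, 0, 0, 0, 0, 0, 1]
    - [0, 0, 0, 0, 0, 0, 1]

```text
t: 38.65
tool_pos: [0.5796, -0.0156, 0.2882]
tool_rot: [1.183, 2.908, 0.001]
contact_force: [-0.3, 0.4, -0.5]
opening: 0.085
```

```bash
python3 m.py w19 mount
python3 - <<'E'
from h import *
for n in("top","side"):
    p=ctrl.get_image(n); f=p["frame"]
    cv2.imwrite(f"pics/{n}9.png",cv2.resize(f[130:340,130:430],None,fx=2.6,fy=2.6,interpolation=cv2.INTER_CUBIC))
E
```

```text
t 38.65 [ 0.5796 -0.0156  0.2882] [1.183e+00 2.908e+00 1.000e-03] [-0.3  0.4 -0.5] 0.085
p0.89 [208. 271.] xy [ 0.6129 -0.1996] diam 47 rel mm [  33.3 -184. ] [77. 77. 79.]
p0.77 [414.  58.] xy [0.5936 0.2083] diam 24 rel mm [ 14.  223.9] [81. 82. 83.]
p0.73 [234.  40.] xy [0.4246 0.0624] diam 47 rel mm [-155.   78.] [ 68.  87. 115.]
p0.57 [314. 211.] xy [ 0.6552 -0.0156] diam 60 rel mm [75.6  0.1] [ 99.  99. 101.]
```

View pics/w19.png

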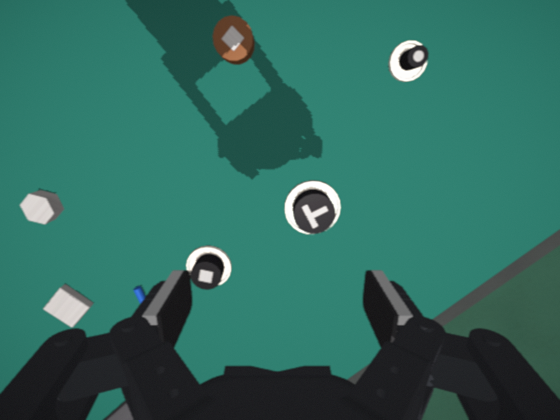

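View pics/side9.png

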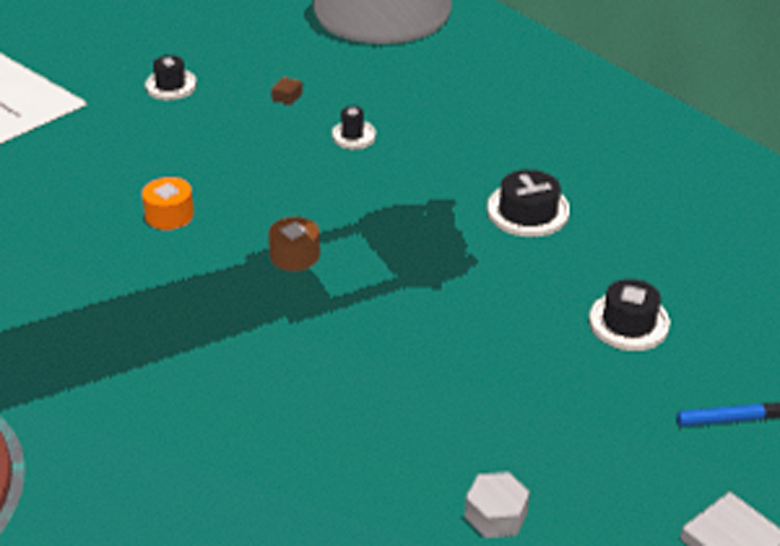

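View pics/top9.png

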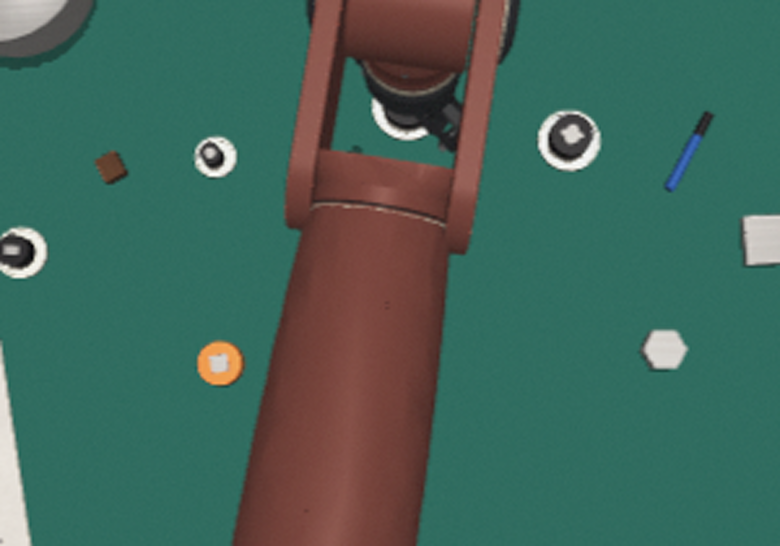

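All four mounts stand upright and flat in their own dishes, and the hex block, square block, brown and orange look-alikes are where they were. I'm handing the job in.

```bash
python3 -c "
from station import ctrl
print(ctrl.finish_job())"
```

```text
the job is handed in; nothing more can be done
None
```

All four mounts are in the dishes of their own size, steel face up. I placed them in order from 25 to 60 mm and handed the job in at about 39 s of the 122 s allowed.

- **Set-down:** I lowered each mount in steps of about 1 mm until it touched the dish floor, then let go. The contact force was about 2–6 N. For the smallest mount the reading was only 1.8 N, barely above the noise, so I lowered it another 0.5 mm before releasing.
- **Final position:** The last wrist-camera fits put the 25, 48 and 60 mm mounts within about 3 mm of their dish centres. The 36 mm one was out of that view, but the wrist picture taken just after I released it put it within about 1 mm. The side view shows all four standing upright and flat.
- **Other items:** In the pictures the hexagonal and square blocks, and the brown and orange look-alikes, are where they started. The arm touched none of them.
- **Disagreements:** The side camera placed things about 4 mm off in x from the wrist and top cameras, so I went by the wrist and top. For the 36, 48 and 60 mm mounts, the held mount hid part of the dish and shifted the reading. There I used the earlier clear-view positions, and outlines drawn over the picture confirmed them for the 48 and 60 mm dishes.

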